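# Fill the bay the cover leaves open

## Robot

A 6-joint arm with a two-finger parallel gripper is mounted at the origin on a cart in front of the work surface, level with it; the furniture and walls round the work are solid. World frame = base frame: x ahead of the robot, y to its left, z up, the work surface at z = 0. Lengths are in m, angles in rad, forces in N, time in s.
With the tool pointing down it reaches from about 0.3 to 0.875 m from the base axis. Payload 6.4 kg.
Tool frame: the origin (TCP) lies between the finger pads; the fingertips stand 25 mm ahead of it and the grasp point (between the pads) lies 6 mm ahead of it; z points along the fingers, y is the line along which they close (so a half turn about z gives the same grasp; the last joint's range is limited). The gripper opens to 85 mm and grips with 20 to 120 N. Pads are 22 mm wide; open, the fingers measure 114 mm over their backs; the gripper's body (76 mm by 85 mm) begins 54 mm behind the grasp point. The pads swing forward as they close: fully open they stand 13 mm farther back than shut.
Start: joints at [-1.32, 0.181, 1.607, -0, 1.354, -0.206], TCP at [0.254, -0.516, 0.256] pointing down, gripper open.
Joint ranges: [-2.99, 2.99], [-0.89, 2.07], [0.3, 2.58], [-1.14, 4.28], [0, 2.63], [-3.12, 3.12]. Speed limits (rad/s): [2.57, 2.57, 3.01, 3.14, 3.14, 3.14].

## Interface

Orientations are given as a unit quaternion [w, x, y, z].
In Python, from bench import ctrl gives the robot as it stands.
- The arm moves only by the tool servo_tool, never from a script. Its argument "series" is text: rows parted by semicolons, each of 7 numbers parted by spaces: the gripper command: -1 is fully open, 1 is shut, values between are in proportion, then the shift along the tool's x, y, z in m, then the turn, a rotation vector about the tool's x, y, z in degrees. A call has 1 to 12 rows; each row is the pose to reach, as a shift and turn from the pose commanded when the call began, along the tool's axes at that moment; what a row does not reach only later rows make up. A row lasts 1/12 s, in which the tool goes at most 41.7 mm and 7.16 degrees, less where a joint would pass 70% of its speed; a pose out of reach is approached as far as the arm can. A call with a gripper value outside its range is refused whole. The fingers move at their own pace and stop on an object; the grip force is fixed at half the most. Time passes only in rows, so rows that repeat a pose let the fingers close. It gives the time, the measured TCP pose, the force, the opening and the grip force at its end, in the units of the state.
- ctrl.get_obs(): the state, without advancing time (a new reading comes with each control period).
- ctrl.camera(name): name is "scene" or "top"; returns a dict with "img" (400x640x3 uint8, red, green, blue), "z_map" (400x640 float32, m along the optical axis (not along the pixel's ray), 0 where there is no reading), "fovy" (degrees; the focal length in pixels is half the picture's height over the tangent of half this angle, whatever the lens; pixels are square), "cx", "cy" (the principal point, pixels), "extrinsics" (4x4, takes a point from camera to world coordinates). Camera axes: x right, y down, z forward; pixel columns grow to the right and rows downward; lengths in m; the calibration is good to about 2 mm. A picture is of the moment at which its call begins.
- ctrl.hand_in(): hands the job in; it is judged then, once.
The state is a dict: "time_s": time; "q": joint angles; "dq": joint speeds; "joint_efforts": joint torques, N m; "eef_pos": TCP position; "eef_rot": TCP orientation; "wrist_force": force on the tool from outside, world axes, zero at the start; "torque": the same for the moment, N m; "opening": opening from 0.0 (shut) to 1.0 (fully open); "grasp_force": force on a finger pad.
Only numpy, scipy, OpenCV 4.12 (cv2) and the standard library are available. Lean on these libraries where they do the work, as an engineer would, in place of code of your own. Each camera call takes 0.05 s, during which the arm holds its last target. There are 200 camera calls.

## Task

The two-bay tray on the bench takes the long thin tube in its long bay and the short thick tube in its short bay. Its flip cover lies over the bay that is not wanted now: look which bay is open, lay that bay's own tube flat on its floor, lengthwise, and let go. Leave the other tube where it lies and do not lift or flip the cover.

Things in the scene. Friction and masses are not known exactly. Their poses are not given: they have to be found in the camera images.
- long_tube_centre (a point): Centre of the loose long thin steel tube offcut with mitred ends, 150 mm long (its y axis) and 19 mm thick, lying on the bench or bay floor; the centre is 9.5 mm above what it lies on. About 180 g.
- short_tube_centre (a point): Centre of the loose short thick steel tube offcut with mitred ends, 90 mm long (its y axis) and 44 mm thick, lying on the bench or bay floor; the centre is 22 mm above what it lies on. About 150 g.
- long_bay (a point): Centre of the floor of the tray's long bay, which is 90 mm wide (x axis) and 200 mm long (y axis); z axis up. The tray is a fixed grey sheet-metal tray, 192 x 208 mm, whose floor is 4 mm and whose 4 mm thick walls are 16 mm above the bench, so that the walls stand 12 mm above the bay floor. The long bay is on the tray's -x side.
- short_bay (a point): Centre of the floor of the tray's short bay, which is 90 mm wide (x axis) and 120 mm long (y axis); same height and axes as the long bay, beside it on the tray's +x side. The rest of that side is filled by a fixed wooden block as high as the walls.
- cover (a joint): Angle in rad of the flip cover, a bare aluminium sheet with three stiffening beads, 204 mm by 90 mm hinged on the wall between the bays; it lies at either end of its swing by its own weight, its top about 21 mm above the bench. About +1.57: it lies flat over the short bay's side, the long bay is open. About -1.57: it lies flat over the long bay, the short bay's side is open. 0: upright.
Not all that is in view belongs to the job. Of the things like the part that bears short_tube_centre, leave any that is blue, brown or purple; of the rest the larger one is meant.

How it is judged:
By the outcome, as a careful person would: the job done as asked, in the order asked, and still so for the second after the job is handed in, with the robot touching nothing.
It also fails if it takes over 37 s, if anything falls off the work surface, if the arm or the gripper's body presses on something with over 40 N, if the wrist force passes 120 N, or if a joint passes its speed limit or range.

## Working session

There is one attempt and no reset: what is moved stays moved. The work goes in short steps, Python scripts to look and compute and a tool call to move; the robot and the scene stay as the last step left them, time stands still between calls to the robot, and variables do not carry over. Pictures are saved under pics/ and viewed, at most 10 in all, crops included, and the job is handed in when it is done.

Besides the shell and the picture viewer there is one more tool, called after "Call:" by a JSON object that holds its "name" and its "arguments". servo_tool: Moves the arm, as the interface text tells. Its arguments: {"type":"object","properties":{"series":{"type":"string"}},"required":["series"]}

```bash
mkdir -p pics; cat > h.py <<'E'
import numpy as np, cv2
from bench import ctrl
def cam(n):
    c=ctrl.camera(n); c['f']=200/np.tan(np.radians(c['fovy'])/2); return c
def pts(c):
    v,u=np.mgrid[0:400,0:640]; z=c['z_map']
    p=np.stack([(u-c['cx'])/c['f']*z,(v-c['cy'])/c['f']*z,z],-1)
    E=np.array(c['extrinsics']); return p@E[:3,:3].T+E[:3,3]
def save(c,n,box=None,s=1):
    i=c['img'][...,::-1]
    if box: i=i[box[1]:box[3],box[0]:box[2]]
    cv2.imwrite('pics/'+n,cv2.resize(i,None,fx=s,fy=s,interpolation=cv2.INTER_CUBIC))
E
python3 - <<'E'
from h import *
for n in('top','scene'):
    c=cam(n); save(c,n+'1.png',s=1.25); print(n,c['fovy'],c['cx'],c['cy'],np.round(c['extrinsics'],3).tolist())
    np.savez(n+'.npz',P=pts(c),img=c['img'])
E
```

```text
top 45.488017918931725 326.9109644690701 204.5270875994805 [[0.027, -0.955, 0.296, -0.02], [-1.0, -0.028, 0.001, -0.276], [0.007, -0.296, -0.955, 1.641], [0.0, 0.0, 0.0, 1.0]]
scene 52.60277483216983 320.8224417099355 199.79287550096592 [[0.812, -0.271, 0.517, -0.238], [-0.583, -0.407, 0.703, -1.24], [0.02, -0.873, -0.488, 0.722], [0.0, 0.0, 0.0, 1.0]]
```

View pics/top1.png

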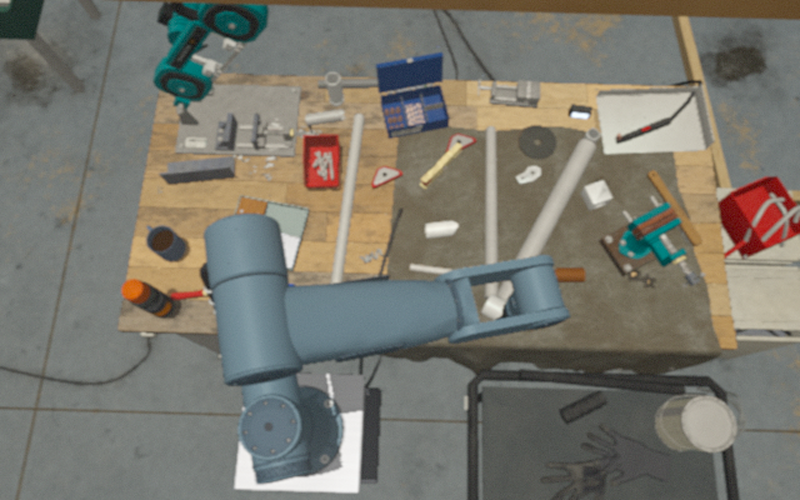

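View pics/scene1.png

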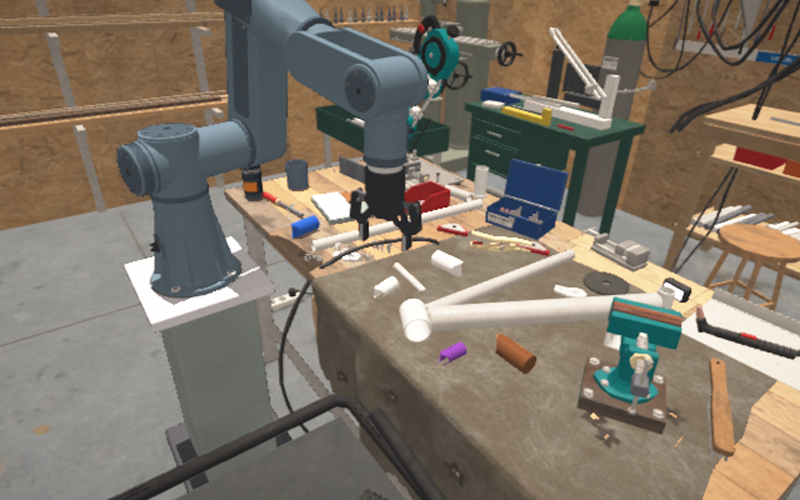

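Top view: a long thin tube lies at (430,269), mostly hidden. White short tubes are at (440,229) and, hidden by the arm, a smaller one at scene (385,287). Blue is at scene (305,227), purple at (453,352) and brown at (515,352). The tray is not clear yet. The sheet at top (285,225) may be part of it, so I'll check heights and enlarge it.

```bash
python3 - <<'E'
from h import *
t=np.load('top.npz');s=np.load('scene.npz')
def at(d,u,v): return np.round(d['P'][int(v/1.25),int(u/1.25)],3)
for n,d,l in(('top',t,[(290,215),(255,207),(292,250),(440,229),(425,268),(345,200),(500,305),(570,275)]),('sc',s,[(447,262),(410,277),(385,287),(330,205),(350,257),(305,227)])):
    for p in l: print(n,p,at(d,*p))
a=cv2.resize(t['img'][140:260,150:310],None,fx=3.5,fy=3.5,interpolation=2)
b=cv2.resize(s['img'][140:260,170:400],None,fx=3.4,fy=3.4,interpolation=2)[:,:560]
b=cv2.resize(s['img'][130:270,170:390],(560,356),interpolation=2)
o=cv2.resize(t['img'][140:240,150:310],(560,240*1),interpolation=2)
cv2.imwrite('pics/c1.png',np.vstack([o,b])[...,::-1])
E
```

```text
top (290, 215) [0.601 0.077 0.006]
top (255, 207) [0.621 0.18  0.015]
top (292, 250) [0.488 0.061 0.022]
top (440, 229) [ 0.558 -0.361  0.04 ]
top (425, 268) [ 0.451 -0.321  0.011]
top (345, 200) [ 0.642 -0.084  0.031]
top (500, 305) [ 0.337 -0.525  0.059]
top (570, 275) [ 0.43  -0.723  0.046]
sc (447, 262) [ 0.55  -0.373  0.039]
sc (410, 277) [ 0.445 -0.353  0.017]
sc (385, 287) [ 0.351 -0.374  0.033]
sc (330, 205) [0.482 0.145 0.024]
sc (350, 257) [ 0.376 -0.164  0.009]
sc (305, 227) [0.336 0.033 0.032]
```

View pics/c1.png

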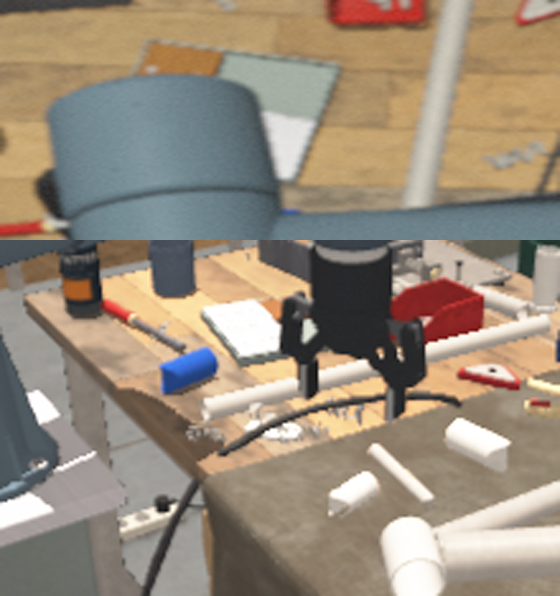

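The tray's green floor (z≈6 mm) and wooden block (15 mm) are exposed at (0.60, 0.08..0.18). The light sheet over the near side (z≈22 mm) is the cover over the long bay. So the short bay is open and the short thick tube is needed. Candidates (scene px, 800 wide): white (447,262), white (385,287), blue (305,227), purple (453,352), brown (515,352). The coloured ones are out, so I'll compare the sizes of the two whites.

```bash
python3 - <<'E'
from h import *
t=np.load('top.npz');s=np.load('scene.npz')
for n,c in(('big?',(.555,-.365)),('small?',(.36,-.37))):
  for m,d in(('top',t),('scene',s)):
    P=d['P'].reshape(-1,3); I=d['img'].reshape(-1,3).astype(int)
    k=(np.hypot(P[:,0]-c[0],P[:,1]-c[1])<.075)&(P[:,2]>.015)&(P[:,2]<.07)&(I.min(1)>140)
    Q=P[k]
    if len(Q)<20: print(n,m,len(Q)); continue
    r=cv2.minAreaRect(Q[:,:2].astype(np.float32)*1000)
    b=cv2.boxPoints(r).round()
    print(n,m,len(Q),'zmax %.3f'%np.percentile(Q[:,2],97),r,b.tolist())
c=s['img'][190:260,280:400]; cv2.imwrite('pics/c2.png',cv2.resize(c,None,fx=6,fy=6,interpolation=2)[...,::-1])
E
```

```text
big? top 264 zmax 0.049 ((562.0188598632812, -363.32733154296875), (42.491764068603516, 89.30565643310547), 11.284677505493164) [[532.0, -324.0], [550.0, -411.0], [592.0, -403.0], [574.0, -315.0]]
big? scene 247 zmax 0.047 ((563.9898681640625, -363.1056213378906), (47.74211883544922, 88.79522705078125), 7.403149604797363) [[535.0, -322.0], [546.0, -410.0], [593.0, -404.0], [582.0, -316.0]]
small? top 4
small? scene 160 zmax 0.036 ((378.9180603027344, -362.78826904296875), (108.7283706665039, 40.259788513183594), 3.199211359024048) [[324.0, -346.0], [326.0, -386.0], [434.0, -380.0], [432.0, -340.0]]
```

View pics/c2.png

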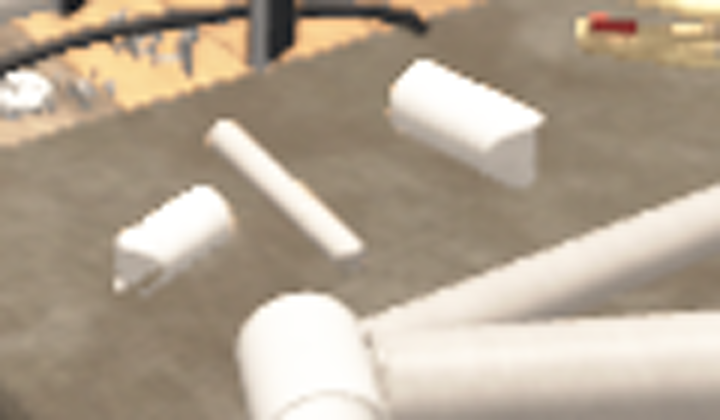

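The crop shows the larger white tube at (465,120). It measures 44 x 89 mm at (0.562,-0.363), lying about 10° off y, which matches. The white one at (170,240) is visibly shorter, and the thin one at (285,190) is the long tube.

```bash
cat >> h.py <<'E'
from scipy.spatial.transform import Rotation as R
def go(p,ydir):
    o=ctrl.get_obs(); q=o['eef_rot']; r=R.from_quat([q[1],q[2],q[3],q[0]])
    y=np.array([*ydir,0.]);y/=np.linalg.norm(y)
    M=r.as_matrix()
    if y@M[:,1]<0: y=-y
    T=np.column_stack([np.cross(y,[0,0,-1]),y,[0,0,-1]])
    print('t',o['time_s'],'pos',np.round(o['eef_pos'],4),'q',np.round(o['q'],2),'F',np.round(o['wrist_force'],1),'open',o['opening'],'grip',o['grasp_force'])
    print('shift',np.round(M.T@(np.array(p)-o['eef_pos']),4),'turn',np.round(np.degrees(R.from_matrix(M.T@T).as_rotvec()),2)); print(np.round(M,3).tolist())
E
python3 -c "
from h import *
go((.562,-.363,.13),(.985,.17))"
```

```text
t 0.1 pos [ 0.2535 -0.5156  0.2555] q [-1.32  0.18  1.61 -0.    1.35 -0.21] F [ 0.4  0.3 -1. ] open 1.003976873852982 grip 0.0
shift [ 0.3441 -0.0007  0.1256] turn [-7.000e-02 -7.000e-02 -7.362e+01]
[[0.897, 0.441, -0.0], [0.441, -0.897, 0.002], [0.0, -0.002, -1.0]]
```

Call:
{"name": "servo_tool", "arguments": {"series": "-1 0.03 0 0 0 0 -7;-1 0.06 0 0 0 0 -14;-1 0.09 0 0.01 0 0 -21;-1 0.12 0 0.02 0 0 -28;-1 0.155 0 0.03 0 0 -35;-1 0.19 0 0.04 0 0 -42;-1 0.225 0 0.05 0 0 -49;-1 0.26 0 0.06 0 0 -56;-1 0.295 0 0.07 0 0 -63;-1 0.33 0 0.08 0 0 -70;-1 0.344 -0.001 0.085 0 0 -73.6;-1 0.344 -0.001 0.085 0 0 -73.6"}}

```text
time_s: 1.1
eef_pos: [0.5638, -0.36, 0.1686]
eef_rot: [-0.002, 0.642, 0.767, 0.001]
wrist_force: [-0.6, -0.6, -0.4]
opening: 1.003
grasp_force: 0.0
```

```bash
python3 - <<'E'
from h import *
go((.562,-.363,.033),(.985,.17))
c=cam('top');np.savez('top2.npz',P=pts(c),img=c['img']);a=c
d=cam('scene');np.savez('scene2.npz',P=pts(d),img=d['img'])
x=cv2.resize(a['img'][130:270,140:340],(800,560),interpolation=2)
cv2.imwrite('pics/top2.png',x[...,::-1])
E
```

```text
t 1.1 pos [ 0.5638 -0.36    0.1686] q [-0.75  0.47  1.42  0.    1.26 -0.92] F [-0.6 -0.6 -0.4] open 1.0033403011117152 grip 0.0
shift [-0.0031 -0.0021  0.1356] turn [-0.08 -0.2   0.38]
[[-0.177, 0.984, -0.002], [0.984, 0.177, 0.003], [0.003, -0.001, -1.0]]
```

View pics/top2.png

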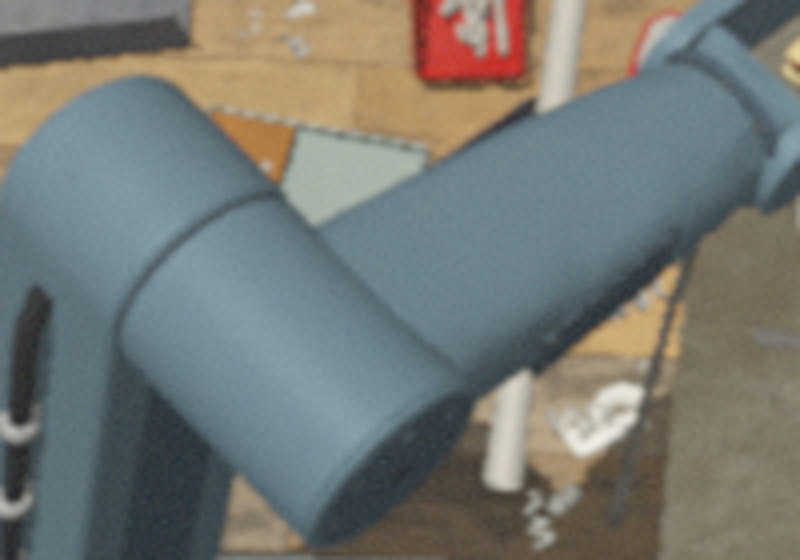

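The arm still hides most of the tray, and only its far edge with the block and green floor shows (crop 210-430,110-220). I'll grasp now and measure the tray from the scene view.

Call:
{"name": "servo_tool", "arguments": {"series": "-1 0 0 0.03 0 0 0;-1 0 0 0.06 0 0 0;-1 0 0 0.09 0 0 0;-1 0 0 0.115 0 0 0;-1 0 0 0.13 0 0 0;-1 0 0 0.137 0 0 0;-1 0 0 0.137 0 0 0;1 0 0 0.137 0 0 0;1 0 0 0.137 0 0 0;1 0 0 0.137 0 0 0;1 0 0 0.137 0 0 0;1 0 0 0.137 0 0 0"}}

```text
time_s: 2.2
eef_pos: [0.5633, -0.3645, 0.0366]
eef_rot: [0.002, 0.644, 0.765, -0.0]
wrist_force: [0.9, 1.5, 6.3]
opening: 0.507
grasp_force: 62.5
```

```bash
python3 - <<'E'
from h import *
s=np.load('scene2.npz')
cv2.imwrite('pics/sc2.png',cv2.resize(s['img'][140:240,170:330],(800,500),interpolation=2)[...,::-1])
E
```

```text
(no output)
```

View pics/sc2.png

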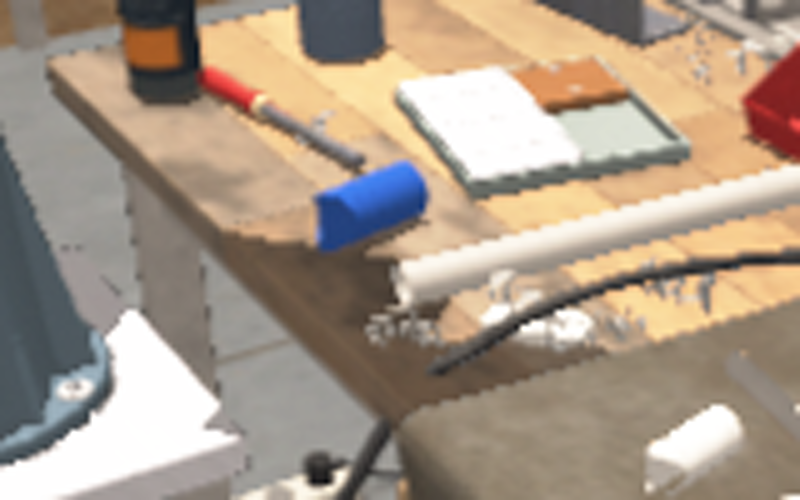

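The whole tray now shows in the crop: cover at (400-580,65-190), wooden block at (515-655,55-110), open green short bay at (555-690,100-160). Next I'll fit the bay.

```bash
python3 - <<'E'
from h import *
s=np.load('scene2.npz');P=s['P'];I=s['img'];h=cv2.cvtColor(I,cv2.COLOR_RGB2HSV)
b=np.zeros((400,640),bool);b[148:182,246:310]=1
H,S,V=h[...,0],h[...,1],h[...,2];z=P[...,2]
floor=b&(S<70)&(V>120)&(V<235)&(z<.010)&(z>-.002)
cov=b&(S<40)&(V>225)&(z>.012)
blk=b&(S>140)&(H<14)
tray=b&((S<75)|blk)
for n,m in(('floor',floor),('cover',cov),('block',blk),('tray',tray)):
    k,l,st,_=cv2.connectedComponentsWithStats(m.astype(np.uint8));m=l==1+np.argmax(st[1:,4])
    Q=P[m]; r=cv2.minAreaRect((Q[:,:2]*1000).astype(np.float32))
    print(n,m.sum(),np.round(np.percentile(Q[:,2],[5,50,95]),4),np.round(r[0],1),np.round(r[1],1),round(r[2],1),np.round(cv2.boxPoints(r)).tolist())
go((.5,0,.2),(1,0))
E
```

```text
floor 172 [0.0023 0.0051 0.0082] [591.8 104.1] [103.3  83.2] 76.3 [[539.0, 64.0], [620.0, 44.0], [644.0, 144.0], [564.0, 164.0]]
cover 463 [0.0186 0.0215 0.0246] [ 185.1 -509.1] [1683.5  137.1] 64.5 [[-238.0, -1240.0], [-115.0, -1299.0], [609.0, 222.0], [485.0, 280.0]]
block 121 [0.0091 0.0168 0.0201] [ 210.2 -521.4] [1691.6   86.8] 60.9 [[-238.0, -1240.0], [-163.0, -1282.0], [659.0, 197.0], [583.0, 239.0]]
tray 1108 [0.0021 0.0173 0.024 ] [ 240.7 -506.6] [1734.9  240.8] 64.7 [[-238.0, -1240.0], [-21.0, -1342.0], [720.0, 226.0], [502.0, 329.0]]
t 2.2 pos [ 0.5633 -0.3645  0.0366] q [-0.75  0.64  1.47  0.    1.03 -0.92] F [0.9 1.5 6.3] open 0.507482971285842 grip 62.53679037094116
shift [ 0.3694 -0.     -0.1646] turn [0.16 0.17 9.78]
[[-0.17, 0.985, 0.003], [0.985, 0.17, -0.003], [-0.003, 0.002, -1.0]]
```

Call:
{"name": "servo_tool", "arguments": {"series": "1 0 0 -0.03 0 0 0;1 0 0 -0.06 0 0 0;1 0 0 -0.09 0 0 0;1 0 0 -0.12 0 0 0;1 0 0 -0.14 0 0 0;1 0 0 -0.14 0 0 0"}}

```text
time_s: 2.7
eef_pos: [0.5643, -0.3654, 0.1809]
eef_rot: [0.005, 0.644, 0.765, -0.0]
wrist_force: [0.0, -2.0, -0.8]
opening: 0.505
grasp_force: 61.7
```

Lifted with the tube held. Now I'll refine the bay by casting mask pixels onto the known planes.

```bash
python3 - <<'E'
from h import *
s=np.load('scene2.npz');I=s['img'];P=s['P'];h=cv2.cvtColor(I,cv2.COLOR_RGB2HSV)
c=cam('scene');E=np.array(c['extrinsics'])
def cast(m,z0):
    v,u=np.nonzero(m);d=np.stack([(u-c['cx'])/c['f'],(v-c['cy'])/c['f'],1+0*u],1)@E[:3,:3].T
    return (E[:3,3]+d*((z0-E[2,3])/d[:,2])[:,None])
b=np.zeros((400,640),bool);b[148:182,246:310]=1
H,S,V=[h[...,i].astype(int) for i in range(3)];z=P[...,2]
floor=b&(S<70)&(V>120)&(V<235)&(z<.010)&(z>-.002)
cov=b&(S<40)&(V>225)
blk=b&(S>140)&(H<14)
for n,m,z0 in(('floor',floor,.004),('cover',cov,.021),('block',blk,.016)):
    k,l,st,_=cv2.connectedComponentsWithStats(m.astype(np.uint8));m=l==1+np.argmax(st[1:,4])
    m=cv2.morphologyEx(m.astype(np.uint8),cv2.MORPH_OPEN,np.ones((2,2)))
    Q=cast(m,z0); r=cv2.minAreaRect((Q[:,:2]*1000).astype(np.float32))
    print(n,m.sum(),np.round(r[0],1),np.round(r[1],1),round(r[2],1),np.round(cv2.boxPoints(r)).tolist())
o=cam('top');np.savez('top3.npz',P=pts(o),img=o['img'])
t=o['img'][150:230,200:320]
u=cv2.resize(I[140:190,240:320],(800,500),interpolation=0)
w=c['img'][140:280,220:420]
cv2.imwrite('pics/m.png',cv2.resize(np.vstack([cv2.resize(t,(600,280)),cv2.resize(w,(600,300))]),None,fx=1,fy=1)[...,::-1])
E
```

```text
floor 167 [592.8  98.8] [94.8 76.3] 79.2 [[546.0, 59.0], [621.0, 45.0], [639.0, 138.0], [564.0, 152.0]]
cover 470 [499.6 141.1] [208.7  97.8] 81.3 [[435.0, 45.0], [532.0, 30.0], [564.0, 237.0], [467.0, 252.0]]
block 120 [598.  169.9] [84.8 72.5] 79.2 [[554.0, 135.0], [626.0, 121.0], [642.0, 205.0], [570.0, 218.0]]
```

View pics/m.png

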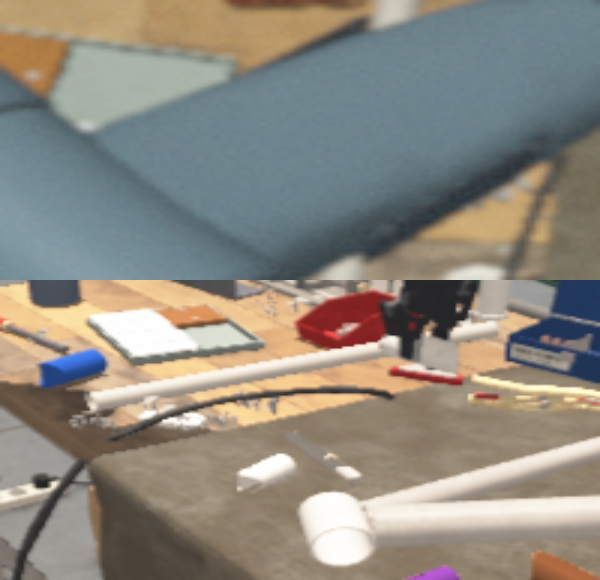

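Tube held (scene crop 435,350). The short bay is near (0.586,0.086), with the tray's y axis about 9° from world y. I'll cross-check with tray corners in the top view: far right (247,167), far left (192,157), block/floor boundary (215,161), cover edge right end (239,190).

```bash
python3 - <<'E'
from h import *
c=cam('top');E=np.array(c['extrinsics'])
for n,u,v,z in(('farR',247.1,167.1,.016),('farL',191.9,156.9,.016),('blk/floor',215.1,160.8,.016),('coverR',239.1,190,.019)):
    d=E[:3,:3]@[(u-c['cx'])/c['f'],(v-c['cy'])/c['f'],1]; print(n,np.round((E[:3,3]+d*(z-E[2,3])/d[2])*1000))
t=np.load('top.npz');P=t['P'];h=cv2.cvtColor(t['img'],cv2.COLOR_RGB2HSV);print([(p,np.round(P[p[1],p[0]],3)) for p in((225,165),(240,170),(235,180),(232,195),(200,160),(205,162))])
E
```

```text
farR [617.  21.  16.]
farL [652. 227.  16.]
blk/floor [639. 140.  16.]
coverR [527.  43.  19.]
[((225, 165), array([0.626, 0.104, 0.01 ])), ((240, 170), array([0.61 , 0.049, 0.004])), ((235, 180), array([0.571, 0.064, 0.003])), ((232, 195), array([0.507, 0.066, 0.022])), ((200, 160), array([0.641, 0.196, 0.014])), ((205, 162), array([0.633, 0.177, 0.017]))]
```

The far edge measures 209 mm (208 expected) at 9.6°. Combining both views puts the bay centre at (0.582, 0.090).

```bash
python3 -c "
from h import *
go((.582,.090,.175),(.986,-.167))"
```

```text
t 2.85 pos [ 0.5613 -0.3628  0.1732] q [-0.75  0.46  1.42 -0.    1.26 -0.92] F [-0.   0.  -1.2] open 0.5067091285855895 grip 61.72151327133179
shift [ 0.4428  0.0973 -0.0014] turn [-0.07 -0.06 19.39]
[[-0.17, 0.985, -0.001], [0.985, 0.17, 0.001], [0.001, -0.001, -1.0]]
```

Call:
{"name": "servo_tool", "arguments": {"series": "1 0.02 0.004 0 0 0 1;1 0.05 0.011 0 0 0 2;1 0.085 0.019 0 0 0 4;1 0.12 0.026 0 0 0 5;1 0.155 0.034 0 0 0 7;1 0.19 0.042 0 0 0 8;1 0.225 0.049 0 0 0 10;1 0.26 0.057 0 0 0 11;1 0.295 0.065 0 0 0 13;1 0.33 0.072 0 0 0 14;1 0.365 0.08 0 0 0 16;1 0.395 0.087 0 0 0 17.3"}}

```text
time_s: 3.85
eef_pos: [0.5787, 0.0432, 0.1716]
eef_rot: [-0.002, 0.752, 0.659, -0.001]
wrist_force: [0.2, -0.2, -2.2]
opening: 0.508
grasp_force: 61.7
```

Call:
{"name": "servo_tool", "arguments": {"series": "1 0.02 -0.007 0 0 0 1;1 0.035 -0.005 0 0 0 2.1;1 0.045 -0.006 0.01 0 0 2.1;1 0.045 -0.006 0.03 0 0 2.1;1 0.045 -0.006 0.045 0 0 2.1;1 0.045 -0.006 0.055 0 0 2.1;1 0.045 -0.006 0.055 0 0 2.1;1 0.045 -0.006 0.055 0 0 2.1"}}

```text
time_s: 4.52
eef_pos: [0.5796, 0.0856, 0.1177]
eef_rot: [-0.001, 0.764, 0.645, -0.001]
wrist_force: [0.3, -0.9, -2.1]
opening: 0.509
grasp_force: 61.7
```

```bash
python3 - <<'E'
from h import *
c=cam('scene');t=cam('top')
go((.582,.090,.05),(.986,-.167))
cv2.imwrite('pics/v3.png',np.vstack([cv2.resize(c['img'][110:200,230:350],(560,420),interpolation=2)])[...,::-1])
E
```

```text
t 4.6167 pos [0.581  0.0856 0.1197] q [-0.06  0.36  1.68 -0.    1.1   0.11] F [ 0.7 -0.2 -1.9] open 0.5035901611447717 grip 61.708935499191284
shift [0.0045 0.0002 0.0697] turn [ 0.04 -0.   -0.04]
[[0.168, 0.986, 0.001], [0.986, -0.168, -0.0], [0.0, 0.001, -1.0]]
```

View pics/v3.png

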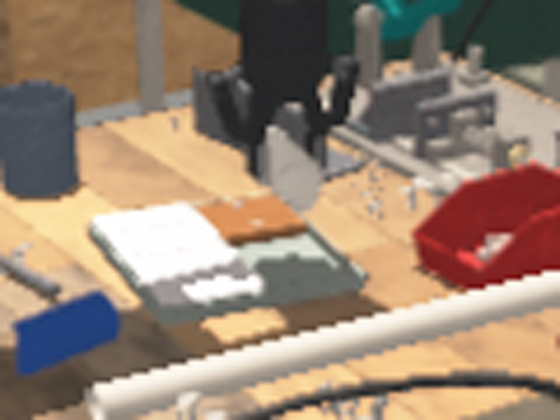

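The tube is level above the bay, its near end at crop (300,205). I'll check how it is centred in the grip and recheck the bay.

```bash
python3 - <<'E'
from h import *
c=cam('scene');P=pts(c);Y=np.array([.167,.986]);X=np.array([.986,-.167]);p0=np.array([.581,.0856])
I=c['img'];h=cv2.cvtColor(I,cv2.COLOR_RGB2HSV)
m=np.zeros((400,640),bool);m[128:158,282:304]=1
m&=(h[...,1]<60)&(h[...,2]>110)&(P[...,2]>.06)&(np.hypot(P[...,0]-.58,P[...,1]-.085)<.08)
Q=P[m];D=Q[:,:2]-p0
print(m.sum(),'y',np.percentile(D@Y,[2,25,50,98]),'x',np.percentile(D@X,[2,50,98]),'z',np.percentile(Q[:,2],[2,98]))
E
```

```text
162 y [-0.03648156 -0.02089957 -0.00839604  0.03631205] x [-0.02831435  0.000955    0.0307974 ] z [0.08438165 0.15742566]
```

Centred within a few mm, so I'll lower.

Call:
{"name": "servo_tool", "arguments": {"series": "1 0.003 0 0.025 0 0 0;1 0.003 0 0.045 0 0 0;1 0.003 0 0.058 0 0 0;1 0.003 0 0.066 0 0 0;1 0.003 0 0.072 0 0 0;1 0.003 0 0.075 0 0 0;1 0.003 0 0.075 0 0 0;1 0.003 0 0.075 0 0 0"}}

```text
time_s: 5.33
eef_pos: [0.5817, 0.0889, 0.045]
eef_rot: [0.0, 0.764, 0.645, 0.0]
wrist_force: [0.6, -0.3, -1.6]
opening: 0.507
grasp_force: 61.8
```

Call:
{"name": "servo_tool", "arguments": {"series": "1 0 0 0.002 0 0 0;1 0 0 0.004 0 0 0;1 0 0 0.004 0 0 0;1 0 0 0.004 0 0 0"}}

```text
time_s: 5.67
eef_pos: [0.5815, 0.0889, 0.0407]
eef_rot: [0.0, 0.764, 0.645, 0.0]
wrist_force: [0.2, 0.8, 0.1]
opening: 0.509
grasp_force: 61.9
```

Call:
{"name": "servo_tool", "arguments": {"series": "1 0 0 0.001 0 0 0;1 0 0 0.001 0 0 0;0.5 0 0 0.001 0 0 0;0.1 0 0 0.001 0 0 0;-0.1 0 0 0.001 0 0 0;-0.3 0 0 0.001 0 0 0;-0.3 0 0 0.001 0 0 0;-0.3 0 0 0.001 0 0 0;-0.3 0 0 0.001 0 0 0"}}

```text
time_s: 6.42
eef_pos: [0.581, 0.089, 0.0391]
eef_rot: [-0.0, 0.764, 0.645, -0.0]
wrist_force: [0.6, 0.4, 0.5]
opening: 0.651
grasp_force: 0.0
```

Call:
{"name": "servo_tool", "arguments": {"series": "-0.3 0 0 -0.01 0 0 0;-0.3 0 0 -0.03 0 0 0;-0.3 0 0 -0.06 0 0 0;-0.3 0 0 -0.1 0 0 0;-0.3 0 0 -0.14 0 0 0;-0.3 0 0 -0.17 0 0 0;-0.3 0 0 -0.17 0 0 0;-0.3 0 0 -0.17 0 0 0"}}

```text
time_s: 7.08
eef_pos: [0.5826, 0.0889, 0.2128]
eef_rot: [0.002, 0.764, 0.645, 0.002]
wrist_force: [0.0, -0.2, -0.7]
opening: 0.651
grasp_force: 0.0
```

```bash
python3 - <<'E'
from h import *
c=cam('scene')
cv2.imwrite('pics/v4.png',cv2.resize(c['img'][130:200,230:350],(720,420),interpolation=2)[...,::-1])
P=pts(c);k=(P[...,2]>.03)&(P[...,2]<.06)&(np.hypot(P[...,0]-.58,P[...,1]-.09)<.08);Q=P[k]
print(k.sum(),np.percentile(Q[:,2],97),cv2.minAreaRect((Q[:,:2]*1000).astype(np.float32)),ctrl.get_obs()['eef_pos'])
E
```

```text
87 0.05111245078343023 ((573.3280639648438, 94.60711669921875), (43.56686019897461, 87.14153289794922), 4.81851863861084) [0.58129624 0.08899784 0.21043665]
```

View pics/v4.png

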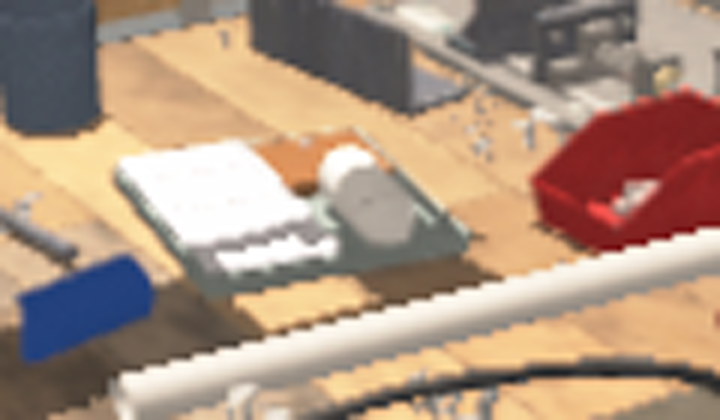

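The tube lies in the short bay at crop (370,195), clear of the cover and block. Its top is at about 48 mm, as it should be on the floor.

```bash
python3 -c "
from bench import ctrl
print(ctrl.hand_in())"
```

```text
the job is handed in; nothing more can be done
None
```

The short bay was the open one, so I laid the larger white short thick tube lengthwise on its floor, let go and handed the job in at about 7 s; I did not touch the cover or the long tube, and no verdict came back.

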